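Scan the printer's asset label, then test its cover's balance

ROBOT

A 7-joint arm with a two-finger parallel gripper is mounted at the origin on the work surface. World frame = base frame: x ahead of the robot, y to its left, z up, the work surface at z = 0. Lengths are in mm, angles in rad, forces in N, time in s.
With the tool pointing down it reaches from about 400 to 875 mm from the base axis. Payload 4.4 kg.
Tool frame: the origin (TCP) lies between the finger pads; the fingertips stand ctrl.tcp_to_tips ahead of it and the grasp point (between the pads) lies 8 mm behind it (ctrl.tcp_to_tips is the distance from the TCP to the fingertips, in mm); z points along the fingers, y is the direction in which the jaws open and shut (so a half turn about z gives the same grasp; the last joint's range is limited). The gripper opens to 85 mm and grips with 20 to 120 N. Pads are 22 mm wide; open, the fingers measure 114 mm over their backs; the gripper's body (76 mm by 85 mm) begins 54 mm behind the grasp point. The pads swing forward as they close: fully open they stand 13 mm farther back than shut.
Start: joints at [-1.363, 0.628, 0.038, 1.517, -0.027, 0.996, -0.02], TCP at [175.73, 625.809, 242.313] pointing down, gripper open.
Joint ranges: [-3.06, 3.06], [-0.37, 2.12], [-1.25, 1.32], [0.18, 2.47], [-1.1, 4.24], [0.23, 1.98], [-2.94, 2.94]. Speed limits (rad/s): [2.57, 2.57, 3.14, 3.14, 3.14, 3.14, 3.14].

INTERFACE

Orientations are given as [roll, pitch, yaw] about the fixed x, y, z axes, in that order (R = Rz(yaw) Ry(pitch) Rx(roll)).
In Python, from cell import ctrl gives the robot as it stands.
- The arm moves only by the tool send_rows, never from a script. Its argument "rows" is a list of rows, each an object of numbers: "x", "y", "z": the shift along the world's x, y, z in cm; "roll": the turn about the world's z in degrees; "claw": the closure, from 0 (fully open) to 1 (shut). A call has 1 to 5 rows; each row is the pose to reach, as a shift and turn from the pose commanded when the call began; what a row does not reach only later rows make up. A row lasts 1/12 s, in which the tool goes at most 41.7 mm and 7.16 degrees, less where a joint would pass 70% of its speed; a pose out of reach is approached as far as the arm can. A call with a gripper value outside its range is refused whole. The fingers move at their own pace and stop on an object; the grip force is fixed at half the most. Time passes only in rows, so rows that repeat a pose let the fingers close. It gives the time, the measured TCP pose, the force and the opening at its end, in the units of the state.
- ctrl.read_state(): the state, without advancing time (a new reading comes with each control period).
- ctrl.get_image(name): name is "scene" or "top" or "wrist"; returns (picture, depth): 480x640x3 uint8, blue, green, red; 480x640 float32, mm along the optical axis (not along the pixel's ray), 0 where there is no reading.
- ctrl.get_calibration(name): a dict with "intrinsics" (3x3 intrinsics, pixels), "T" (4x4, takes a point from camera to world coordinates). Camera axes: x right, y down, z forward; pixel columns grow to the right and rows downward; lengths in mm; the calibration is good to about 2 mm. A picture is of the moment at which its call begins: read the wrist's pose just before it. get_calibration takes no time and is no camera call; for the wrist camera it gives the pose at the moment of the call.
- ctrl.finish_job(): hands the job in, once; it reports no verdict.
Trained networks look in the newest picture that a camera, given by its name, has taken for a name from the list of things; names that differ only in an ending like _2 or _b are one class to them, and where a whole thing is asked for, a point or a joint stands for the part that bears it (a point fixed in the world has none). Each returns a list of dicts, best first, with "confidence" (0 to 1); they miss things now and then, are a little off and sometimes report something else, mostly with a low value. They report only what shows in the picture. A call takes as long as a camera call.
- ctrl.recognise(camera, query): "uv" ([column, row] in pixels, amid what is visible of it).
- ctrl.regions_of(camera, query): "region" (480x640 bool, what is visible of it) and "uv" ([column, row] in pixels, amid what is visible of it).
- ctrl.place_of(camera, query): "uv" ([column, row] in pixels: a listed point, or the origin of a listed thing).
The state is a dict: "clock": time; "qpos": joint angles; "qd": joint speeds; "tau": joint torques, N m; "eef_pos": TCP position; "tool_rot": TCP orientation; "force": force on the tool from outside, world axes, zero at the start; "torque": the same for the moment, N m; "width": finger opening in mm.
Only numpy, scipy, OpenCV 4.12 (cv2) and the standard library are available. Lean on these libraries where they do the work, as an engineer would, in place of code of your own. Each camera call takes 0.05 s, during which the arm holds its last target. There are 200 camera calls.

TASK

Book the office printer in for its cover check: pick up the wand scanner, hold it level and still for a second or so with its window a few centimetres above the middle of the barcode label, then lay the wand flat on the desk and let go. Then grip the cover by its bar, raise it just past its balance point without letting it spring wide open, ease it back to a few degrees below the balance point and keep holding it there by the bar: the job finishes while you hold it. Leave the cup, notebook and calculator alone.

Things in the scene. Friction and masses are not known exactly. Their poses are not given: they have to be found in the camera images.
- printer: white desktop printer, fixed, 300 (x) x 360 (y) x 140 mm high; origin: centre of its underside on the desk; x from front to rear (away from the robot). Side wings (|y| 112 to 180 mm, full depth) have flat tops 140 mm above the desk. Between them at the front is an open bay, floor 79 mm above the desk, x -150 to -70 mm, where the bar hangs; then the cover; then a rear beam.
- cover (a joint): angle of the grey top cover, rad: 0 shut and level, grows as its front edge rises, stop at 1.5. Counterbalanced; balance point 0.95: let go below it falls shut, above it springs up to the stop; little friction. Lifting takes 1.7 N at the bar when shut, fading to 0 at 0.95. A few degrees below = 0.75 to 0.90. Past about 1.3 is wide open.
- cover_hinge (a point): point on the hinge axis (along the printer's y) at the middle of the cover's rear edge, 100 mm behind the printer's origin, 132 mm above the desk; it stays put, its axes turn with the cover. The cover is a plate 170 mm deep from here to its front edge, 218 mm wide, 16 mm thick
- cover_bar (a point): the cover's handle: round bar, 10 mm thick, 100 mm long, parallel to the hinge, on two 10 mm arms at its ends (90 mm clear between), 40 mm in front of the cover's front edge. Origin: middle of the bar's axis, 210 mm from the hinge axis; when shut level with it, 53 mm above the bay floor. y along the bar. It can turn between fingers that pinch it, the gripper staying upright.
- label: white barcode label with black bars, 56 (x) x 34 (y) mm, 1 mm thick, stuck flat on the top of the printer's left or right wing, 140 mm above the desk; origin at its centre, x the long side, z up
- keypad: grey pad, 56 x 34 mm, with three round black buttons in a row, on the top of the other wing; origin at its centre; not used
- wand: loose wand scanner, 0.1 to 0.2 kg, flat on the desk: black handle 34 mm wide and high (x from -75 to 35 mm), then a grey nose 40 mm long, 46 mm wide, 30 mm high at its +x end. Origin on its underside, height 0 when it lies flat; x towards the nose, z up. Grasp across the handle (closing along y) 0 to 30 mm behind the origin, on its upper half.
- wand_window (a point): the wand's reading window, in the underside of the nose, 55 mm ahead of the wand's origin; it looks straight down out of the underside. It reads when it is within 15 mm sideways of the label's centre and 20 to 100 mm above the label, the wand level within 0.2 rad and still, for a second.
- cup: bystander: white paper coffee cup with black lid, 86 mm wide, 120 mm high; origin at the centre of its underside
- notebook: bystander: black notebook lying flat, 105 (x) x 148 (y) x 20 mm; origin at the centre of its underside
- calculator: bystander: white calculator lying flat, 120 (x) x 75 (y) x 14 mm; origin at the centre of its underside

How it is judged (in metres and radians):
On the way, in this order (a step that is already met when the one before it is completed fails the run):
1. the wand, held, looks down at the label: window within 15 mm sideways of its centre, 20 to 100 mm above it, level within 0.2 rad and still, for 1 s (horizontal distance between wand_window and label below 0.015 m and z of wand_window in the frame of label between 0.02 and 0.1 m and angle between wand's own z axis and vertical below 0.2 rad and linear speed of wand below 0.03 m/s and angular speed of wand below 0.3 rad/s and contact force between the fingers and wand above 0.5 N), for 1 s.
2. the wand lies flat on the desk, let go and at rest (height (world z) of wand below 0.006 m and angle between wand's own z axis and vertical below 0.1 rad and linear speed of wand below 0.02 m/s and contact force between the fingers and wand below 0.05 N), for 0.2 s.
3. the cover, held by its bar, is raised past its balance point (over 0.97 rad) (value of joint cover above 0.97 rad and (contact force between the fingers and cover_c1 above 0.1 N or contact force between the fingers and cover_c2 above 0.1 N or contact force between the fingers and cover_c3 above 0.1 N)), for 0.1 s.
At the end, for the whole second after the job is handed in: the robot holds the cover still by its bar (contact over 0.1 N) at 0.70 to 0.93 rad, that is 1 to 14 degrees below the balance point at 0.95 rad, and the wand lies flat on the desk (underside within 6 mm, level within 0.1 rad), at rest and let go (all of step 2 and value of joint cover between 0.7 and 0.93 rad and velocity of joint cover between -0.05 and 0.05 rad/s and (contact force between the fingers and cover_c1 above 0.1 N or contact force between the fingers and cover_c2 above 0.1 N or contact force between the fingers and cover_c3 above 0.1 N)); the arm keeps its last pose, push and grip.
It fails at once if the cover springs wide open (past 1.35 rad) (value of joint cover above 1.35 rad).
It fails at once if the coffee cup is shifted more than 30 mm or tipped (distance of cup from where it was at the start of the episode above 0.03 m or angle between cup's own z axis and vertical above 0.3 rad).
It fails at once if the notebook is shifted more than 30 mm or tipped (distance of notebook from where it was at the start of the episode above 0.03 m or angle between notebook's own z axis and vertical above 0.3 rad).
It fails at once if the calculator is shifted more than 30 mm or tipped (distance of calculator from where it was at the start of the episode above 0.03 m or angle between calculator's own z axis and vertical above 0.3 rad).
It also fails if it takes over 67 s, if anything falls off the work surface, if the arm or the gripper's body presses on something with over 40 N, if the wrist force passes 120 N, or if a joint passes its speed limit or range.

## Working session

There is one attempt and no reset: what is moved stays moved. The work goes in short steps, Python scripts to look and compute and a tool call to move; the robot and the scene stay as the last step left them, time stands still between calls to the robot, and variables do not carry over. Pictures are saved under pics/ and viewed, on a budget of 10 in all, crops included, one or two more only if the job needs it, and the job is handed in when it is done.

Besides the shell and the picture viewer there is one more tool, called after "Request:" as name([rows], argument=value, ...), one row to a line, values as JSON. send_rows: Moves the arm, as the interface text tells. Its arguments: {"type":"object","properties":{"rows":{"type":"array"}},"required":["rows"]}

```bash
mkdir -p pics && ls && cat > h.py <<'E'
import numpy as np, cv2
from cell import ctrl
def deproj(cam,uv,d,T=None):
    c=ctrl.get_calibration(cam);K=np.array(c["intrinsics"]);T=np.array(c["T"]) if T is None else T
    p=np.linalg.inv(K)@np.array([uv[0],uv[1],1.])*d
    return (T@np.append(p,1))[:3]
def onplane(cam,uv,z):
    c=ctrl.get_calibration(cam);K=np.array(c["intrinsics"]);T=np.array(c["T"])
    r=T[:3,:3]@np.linalg.inv(K)@np.array([uv[0],uv[1],1.]);o=T[:3,3]
    return o+r*(z-o[2])/r[2]
def cloud(cam,dep):
    c=ctrl.get_calibration(cam);K=np.array(c["intrinsics"]);T=np.array(c["T"])
    v,u=np.mgrid[:480,:640];P=np.stack([u,v,np.ones_like(u)],-1)@np.linalg.inv(K).T*dep[...,None]
    return P@T[:3,:3].T+T[:3,3]
E
python3 - <<'E'
from h import *
print(ctrl.read_state(), ctrl.tcp_to_tips)
ims=[]
for cam in("top","scene"):
    im,d=ctrl.get_image(cam); ims.append(im); X=cloud(cam,d)
    print(cam,ctrl.get_calibration(cam)["T"])
    for n in("printer","wand","label","keypad","cover","cup","notebook","calculator"):
        for r in ctrl.regions_of(cam,n)[:2]:
            m=r["region"]&(d>0); P=X[m]
            if len(P): print(cam,n,round(r["confidence"],2),np.round(r["uv"]),m.sum(),np.round(np.median(P,0)),np.round(np.percentile(P,[2,98],axis=0)).tolist())
    for n in("wand","wand_window","cover_bar","cover_hinge","label","printer"):
        for r in ctrl.place_of(cam,n)[:1]: print(cam,"place",n,round(r["confidence"],2),np.round(r["uv"]))
    cv2.imwrite(f"pics/{cam}0.png",im)
E
```

```text
pics
{'clock': 0.0, 'qpos': array([-1.36280762,  0.62935758,  0.03841897,  1.51836028, -0.02700787,
        0.99626221, -0.02001428]), 'qd': array([ 0.00078582,  0.00269448,  0.00146006, -0.00017509,  0.00022583,
       -0.00155428, -0.00089922]), 'tau': array([ 3.21479629e-04, -5.63396287e+01,  1.22603025e+00, -1.93441683e+01,
        1.08651826e-02,  1.03093139e-02, -1.72199270e-05]), 'eef_pos': array([175.54479413, 625.23444974, 241.38366795]), 'tool_rot': array([-3.13972240e+00,  4.84478897e-06,  2.86780416e+00]), 'force': array([ 0.04061533, -0.02074738,  0.48521302]), 'torque': array([-0.02977644, -0.01345356,  0.00736412]), 'width': 85.50967333026637} 11.0
top [[-1.27976214e-02 -9.95733141e-01  9.13878182e-02  4.31629231e+02]
 [-9.99838733e-01  1.15914874e-02 -1.37165918e-02 -3.45877158e+00]
 [ 1.25987443e-02 -9.15486201e-02 -9.95720906e-01  1.40581618e+03]
 [ 0.00000000e+00  0.00000000e+00  0.00000000e+00  1.00000000e+00]]
top printer 0.84 [340. 236.] 20420 [564. -63. 139.] [[410.0, -240.0, 72.0], [718.0, 114.0, 144.0]]
top wand 0.67 [192. 290.] 1019 [449. 290.  32.] [[375.0,
[... 1815 characters left out ...]
240.] 3717 [583. -78. 138.] [[460.0, -171.0, 130.0], [671.0, 41.0, 141.0]]
scene cup 0.79 [413. 219.] 1039 [696. 246.  88.] [[655.0, 229.0, 4.0], [725.0, 295.0, 120.0]]
scene notebook 0.92 [432. 206.] 422 [689. 463.  18.] [[612.0, 371.0, 0.0], [706.0, 514.0, 22.0]]
scene notebook 0.62 [278. 264.] 210 [ 576. -208.  140.] [[549.0, -224.0, 138.0], [600.0, -188.0, 143.0]]
scene calculator 0.75 [185. 380.] 1907 [ 550. -479.   13.] [[487.0, -511.0, 3.0], [603.0, -439.0, 16.0]]
scene place wand 0.49 [345. 209.]
scene place wand_window 0.68 [356. 214.]
scene place cover_bar 0.7 [270. 228.]
scene place cover_hinge 0.79 [345. 248.]
scene place label 0.6 [318. 202.]
scene place printer 0.34 [411. 238.]
```

View pics/top0.png

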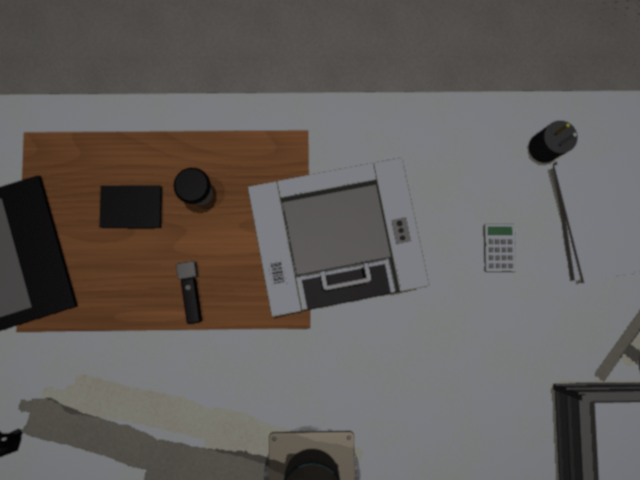

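```bash
python3 - <<'E'
from h import *
P=lambda uv,z:np.round(onplane("top",uv,z)[:2],1)
im,d=ctrl.get_image("top");X=cloud("top",d)
for n,z in(("wand",34),("label",141),("keypad",141),("cover",140),("printer",140)):
    r=ctrl.regions_of("top",n); 
    rs=[q for q in r if n!="label" or abs(q["uv"][0]-280)<30]
    m=rs[0]["region"]
    v,u=np.nonzero(m);pts=np.array([P((a,b),z) for a,b in zip(u,v)],np.float32)
    (c,s,a)=cv2.minAreaRect(pts);print(n,c,s,a, pts.mean(0))
    print(cv2.boxPoints(((c),s,a)).round(0).tolist())
print("wand o",P((192,292),34),P((192,292),0),"win",P((185,267),0),P((185,267),30))
print("bar",P((345,284),132),"hinge",P((330,192),132), P((330,192),140),"label",P((279,274),141),"printer",P((338,241),0))
E
```

```text
wand (444.9249267578125, 287.7803955078125) (148.2179718017578, 52.94581985473633) 10.806225776672363 [448.5452  291.38828]
[[367.0, 300.0], [377.0, 248.0], [523.0, 276.0], [513.0, 328.0]]
label (482.91015625, 73.11333465576172) (56.085304260253906, 34.234310150146484) 10.866551399230957 [482.72223   72.895485]
[[452.0, 85.0], [459.0, 51.0], [514.0, 62.0], [507.0, 95.0]]
keypad (575.6841430664062, -205.846923828125) (56.1749153137207, 34.23517608642578) 12.26475715637207 [ 575.8909  -205.84723]
[[545.0, -195.0], [552.0, -229.0], [607.0, -217.0], [599.0, -183.0]]Traceback (most recent call last):
  File "<stdin>", line 8, in <module>
  File "<stdin>", line 2, in <lambda>
  File "h.py", line 8, in onplane
    c=ctrl.get_calibration(cam);K=np.array(c["intrinsics"]);T=np.array(c["T"])
ValueError: time passes only in moves, steps and waits
```

```bash
python3 - <<'E'
s=open('h.py').read()
s=s.replace('def deproj','_c={}\ndef cal(cam):\n    if cam=="wrist": return ctrl.get_calibration(cam)\n    if cam not in _c: _c[cam]=ctrl.get_calibration(cam)\n    return _c[cam]\ndef deproj',1).replace('c=ctrl.get_calibration(cam);','c=cal(cam);')
open('h.py','w').write(s)
E
python3 - <<'E'
from h import *
P=lambda uv,z:np.round(onplane("top",uv,z)[:2],1)
im,d=ctrl.get_image("top");X=cloud("top",d)
for n in("cover","printer"):
    m=ctrl.regions_of("top",n)[0]["region"]&(d>0)
    Q=X[m]; Q=Q[Q[:,2]>125][:,:2].astype(np.float32)
    c,s,a=cv2.minAreaRect(Q);print(n,c,s,a,Q.mean(0),cv2.boxPoints((c,s,a)).round(0).tolist())
print("wand o",P((192,292),34),P((192,292),0),"win",P((185,267),0),P((185,267),30))
print("bar",P((345,284),132),"hinge",P((330,192),132), P((330,192),140),"label",P((279,274),141),"printer",P((338,241),0))
print(cal("wrist"))
E
```

```text
cover (558.0904541015625, -65.07974243164062) (214.9607696533203, 218.6810760498047) 10.18542194366455 [573.8557  -61.50928] [[433.0, 24.0], [472.0, -192.0], [683.0, -154.0], [645.0, 62.0]]
printer (565.5545654296875, -63.43534851074219) (300.2078552246094, 360.13800048828125) 10.26801586151123 [583.36475 -59.38328] [[386.0, 87.0], [450.0, -267.0], [745.0, -214.0], [681.0, 141.0]]
wand o [442.3 285.8] [442.5 293. ] win [504.6 310.8] [503.  304.1]
bar [455.1 -78.1] hinge [665.1 -47.4] [663.6 -47.1] label [479.1  69.7] printer [565.  -70.1]
{'intrinsics': array([[368.61482088,   0.        , 320.58107189],
       [  0.        , 368.61482088, 235.77885113],
       [  0.        ,   0.        ,   1.        ]]), 'T': array([[ 2.71660411e-01,  9.20705966e-01,  2.80180558e-01,
         1.05519019e+02],
       [ 9.62393174e-01, -2.59901124e-01, -7.90619066e-02,
         6.46180620e+02],
       [ 2.64730790e-05,  2.91121847e-01, -9.56685983e-01,
         3.73582950e+02],
       [ 0.00000000e+00,  0.00000000e+00,  0.00000000e+00,
         1.00000000e+00]])}
```

Picture: the wand lies at (190,292) on the wooden board with its nose up at (186,270). The label is on the printer's left wing at (279,273), and the keypad is on the right wing at (401,230). The bar is at (346,282), the cup at (194,188), the notebook at (130,207) and the calculator at (500,248).

Request:
send_rows([
  {"x": 2.5, "y": -3.3, "z": 0, "roll": 7, "claw": 0},
  {"x": 5, "y": -6.6, "z": 0, "roll": 14, "claw": 0},
  {"x": 7.5, "y": -9.9, "z": 0, "roll": 20, "claw": 0},
  {"x": 10, "y": -13.2, "z": 0, "roll": 27, "claw": 0},
  {"x": 12.5, "y": -16.5, "z": 0, "roll": 27, "claw": 0},
])

```text
clock: 2.32
eef_pos: [301.7, 459.2, 242.5]
tool_rot: [3.141, 0.0, -2.939]
force: [1.1, 0.5, 0.5]
width: 85.7
```

Request:
send_rows([
  {"x": 2.5, "y": -3.3, "z": 0, "roll": 0, "claw": 0},
  {"x": 5, "y": -6.6, "z": 0, "roll": 0, "claw": 0},
  {"x": 7.5, "y": -9.9, "z": 0, "roll": 0, "claw": 0},
  {"x": 10, "y": -13.2, "z": 0, "roll": 0, "claw": 0},
  {"x": 12.5, "y": -16.5, "z": 0, "roll": 0, "claw": 0},
])

```text
clock: 2.73
eef_pos: [426.8, 294.1, 242.7]
tool_rot: [3.141, 0.001, -2.944]
force: [1.4, 0.2, -0.5]
width: 85.1
```

```bash
cat >> h.py <<'E'
def rect(region,X,lo,hi):
    Q=X[region]; Q=Q[(Q[:,2]>lo)&(Q[:,2]<hi)][:,:2].astype(np.float32)
    c,s,a=cv2.minAreaRect(Q);return np.round(c,1),np.round(s,1),round(a,1),len(Q)
E
python3 - <<'E'
from h import *
print(ctrl.read_state()["eef_pos"])
im,d=ctrl.get_image("wrist");c=cal("wrist");X=cloud("wrist",d)
for r in ctrl.regions_of("wrist","wand")[:2]:
    print(r["confidence"],r["uv"],rect(r["region"]&(d>0),X,15,45),np.percentile(X[r["region"]&(d>0)],[5,50,95],axis=0).round(1).tolist())
for n in("wand","wand_window"):
    for r in ctrl.place_of("wrist",n)[:1]: print(n,r["confidence"],r["uv"],onplane("wrist",r["uv"],0).round(1),onplane("wrist",r["uv"],34).round(1))
cv2.imwrite("pics/w1.png",im)
E
```

```text
[426.80731149 294.10569732 242.66325576]
0.7 [314.1, 216.7] (array([449.7, 281.1]), array([149.4,  46.1]), 8.2, 5697) [[382.0, 262.6, 28.2], [448.0, 280.5, 32.7], [515.4, 304.0, 34.6]]
0.35 [5.6, 270.5] (array([0., 0.]), array([0., 0.]), 0.0, 0) [[473.2, 73.4, 140.9], [496.9, 76.8, 142.0], [511.2, 81.2, 143.0]]
wand 0.69 [315.3, 211.5] [444.  288.9   0. ] [436.1 287.9  34. ]
wand_window 0.88 [311.7, 261.1] [496.9 298.4   0. ] [484.  296.7  34. ]
```

View pics/w1.png

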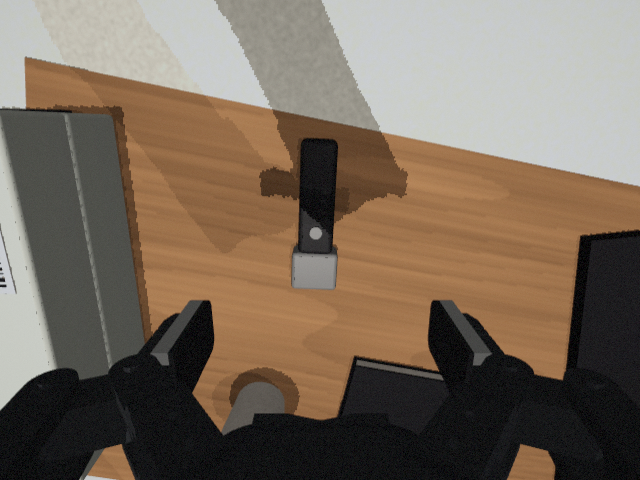

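```bash
python3 - <<'E'
from h import *
print(ctrl.read_state()["eef_pos"])
im,d=ctrl.get_image("wrist");X=cloud("wrist",d);T=cal("wrist")["T"];print(T.round(3))
for uv in((318,160),(318,211),(314,270),(303,200),(334,200)):
    print(uv,X[uv[1],uv[0]].round(1),onplane("wrist",uv,X[uv[1],uv[0],2]).round(1))
r=ctrl.regions_of("wrist","wand")[0];print(rect(r["region"]&(d>0),X,25,45),np.argwhere(r["region"]).min(0),np.argwhere(r["region"]).max(0))
g=cv2.cvtColor(im,cv2.COLOR_BGR2HSV)
r=ctrl.regions_of("top","wand")[0]["region"]
im,d=ctrl.get_image("top");X=cloud("top",d);r=ctrl.regions_of("top","wand")[0]["region"]&(d>0);print(rect(r,X,25,45),X[r&(X[...,2]>25)].mean(0))
E
```

```text
[426.76446602 294.50736596 242.47239068]
[[-1.94000e-01  9.39000e-01  2.85000e-01  3.54140e+02]
 [ 9.81000e-01  1.86000e-01  5.80000e-02  2.81708e+02]
 [ 1.00000e-03  2.91000e-01 -9.57000e-01  3.73706e+02]
 [ 0.00000e+00  0.00000e+00  0.00000e+00  1.00000e+00]]
(318, 160) [385.5 285.9  33.8] [385.5 285.9  33.8]
(318, 211) [432.3 295.   32.7] [432.3 295.   32.7]
(314, 270) [493.5 302.9  29.2] [493.5 302.9  29.2]
(303, 200) [424.7 279.2  32.5] [424.7 279.2  32.5]
(334, 200) [419.9 308.1  27.9] [419.9 308.1  27.9]
(array([441.2, 293.4]), array([149. ,  45.9]), 9.8, 5647) [138 291] [289 336]
(array([441.3, 294.8]), array([145.9,  45.7]), 7.0, 705) [445.80542948 291.31872097  32.87437478]
```

The wrist picture shows the handle at column 318, rows 140 to 250, and the nose at (314,270). The first cloud was taken while the arm was still settling. The repeat agrees with the top camera: origin about (441,294), yaw about 9.8°.

Request:
send_rows([
  {"x": 0, "y": -0.2, "z": -4, "roll": -1.5, "claw": 0},
  {"x": 0, "y": -0.3, "z": -8, "roll": -1.5, "claw": 0},
  {"x": 0, "y": -0.3, "z": -12, "roll": -1.5, "claw": 0},
  {"x": 0, "y": -0.3, "z": -16, "roll": -1.5, "claw": 0},
  {"x": 0, "y": -0.3, "z": -19, "roll": -1.5, "claw": 0},
])

```text
clock: 3.6
eef_pos: [424.1, 293.3, 49.7]
tool_rot: [-3.141, -0.002, -2.968]
force: [-0.6, 0.3, 0.3]
width: 85.9
```

Request:
send_rows([
  {"x": 0, "y": 0, "z": -2, "roll": 0, "claw": 0},
  {"x": 0, "y": 0, "z": -3.4, "roll": 0, "claw": 0},
  {"x": 0, "y": 0, "z": -3.4, "roll": 0, "claw": 0},
  {"x": 0, "y": 0, "z": -3.4, "roll": 0, "claw": 0},
  {"x": 0, "y": 0, "z": -3.4, "roll": 0, "claw": 0.5},
])

```text
clock: 4.02
eef_pos: [425.9, 293.8, 19.1]
tool_rot: [3.141, 0.001, -2.969]
force: [-0.0, 0.2, -0.3]
width: 74.9
```

Request:
send_rows([
  {"x": 0, "y": 0, "z": 0, "roll": 0, "claw": 0.8},
  {"x": 0, "y": 0, "z": 0, "roll": 0, "claw": 0.8},
  {"x": 0, "y": 0, "z": 0, "roll": 0, "claw": 0.8},
  {"x": 0, "y": 0, "z": 0, "roll": 0, "claw": 0.8},
  {"x": 0, "y": 0, "z": 0, "roll": 0, "claw": 0.8},
])

```text
clock: 4.43
eef_pos: [426.3, 292.9, 19.5]
tool_rot: [3.141, 0.001, -2.971]
force: [-1.6, -0.5, 7.5]
width: 32.4
```

Request:
send_rows([
  {"x": 0, "y": 0, "z": 1.5, "roll": 0, "claw": 0.9},
  {"x": 0, "y": 0, "z": 4.5, "roll": 0, "claw": 0.9},
  {"x": 0, "y": 0, "z": 8, "roll": 0, "claw": 0.9},
  {"x": 0, "y": 0, "z": 12, "roll": 0, "claw": 0.9},
  {"x": 0, "y": 0, "z": 16, "roll": 0, "claw": 0.9},
])

```text
clock: 4.85
eef_pos: [425.0, 292.2, 179.9]
tool_rot: [-3.141, -0.001, -2.97]
force: [1.4, 0.6, -1.2]
width: 32.6
```

Request:
send_rows([
  {"x": 0, "y": 0, "z": 3.5, "roll": 0, "claw": 0.9},
  {"x": 0, "y": -2.5, "z": 4, "roll": 0, "claw": 0.9},
  {"x": 0, "y": -5.5, "z": 4, "roll": 0, "claw": 0.9},
  {"x": 0, "y": -8.5, "z": 4, "roll": 0, "claw": 0.9},
  {"x": 0, "y": -11, "z": 4, "roll": 0, "claw": 0.9},
])

```text
clock: 5.27
eef_pos: [425.2, 180.6, 218.9]
tool_rot: [-3.141, 0.0, -2.971]
force: [0.2, -0.5, -2.7]
width: 33.2
```

```bash
python3 - <<'E'
from h import *
for i in range(4): ctrl.get_image("top")
s=ctrl.read_state();print(s["eef_pos"],s["force"],s["width"],s["tool_rot"],s["clock"])
im,d=ctrl.get_image("wrist");X=cloud("wrist",d);cv2.imwrite("pics/w2.png",im)
for n in("wand","label"):
  for r in ctrl.regions_of("wrist",n)[:1]:
    m=r["region"]&(d>0);print(n,r["confidence"],r["uv"],rect(m,X,100,260),np.percentile(X[m],[5,50,95],axis=0).round(1).tolist())
r=ctrl.place_of("wrist","wand_window")[:1];print(r, [onplane("wrist",q["uv"],195).round(1) for q in r])
im,d=ctrl.get_image("top");X=cloud("top",d)
for r in ctrl.regions_of("top","label"):
    m=r["region"]&(d>0);print(n,r["confidence"],r["uv"],rect(m,X,120,260))
E
```

```text
[425.76331787 182.32799634 218.65469156] [-0.46744782  0.66811241 -1.75572758] 33.248987843911195 [ 3.14123624e+00  4.95565911e-04 -2.97218416e+00] 5.4667
wand 0.86 [321.8, 280.8] (array([423.8, 183.3]), array([113.7,  45.4]), 8.4, 23328) [[369.7, 164.4, 228.8], [406.3, 180.7, 232.5], [455.6, 197.3, 233.7]]
label 0.69 [132.5, 303.7] (array([482.7,  73.1]), array([57.7, 35.9]), 10.2, 4336) [[457.6, 57.1, 139.5], [481.1, 73.4, 140.5], [507.2, 89.2, 141.5]]
[] []
label 0.94 [279.1, 270.8] (array([483.8,  74.6]), array([58. , 35.6]), 8.4, 388)
label 0.58 [193.4, 186.5] (array([688.6, 271.9]), array([75.2, 72.6]), 25.9, 420)
```

View pics/w2.png

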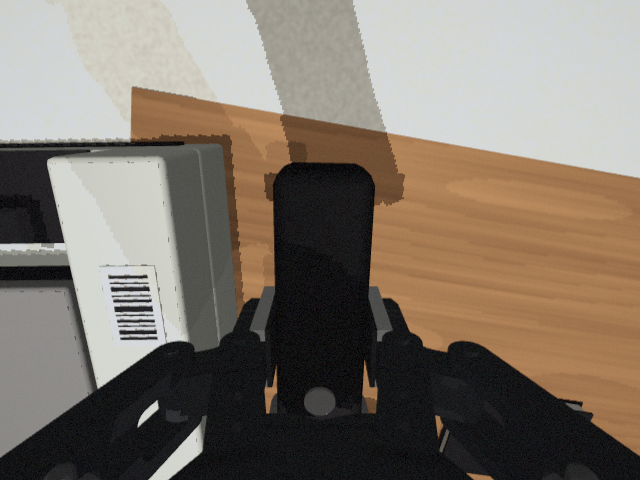

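The handle is centred between the fingers (columns 275 to 372), and the label is fully visible at (132,304), which puts it at about (483,73.5).

Request:
send_rows([
  {"x": -0.3, "y": -3, "z": 0, "roll": 0, "claw": 0.9},
  {"x": -0.6, "y": -6, "z": 0, "roll": 0, "claw": 0.9},
  {"x": -0.9, "y": -9, "z": 0, "roll": 0, "claw": 0.9},
  {"x": -1.2, "y": -11, "z": 0, "roll": 0, "claw": 0.9},
  {"x": -1.2, "y": -12.1, "z": 0, "roll": 0, "claw": 0.9},
])

```text
clock: 6.18
eef_pos: [412.7, 59.3, 218.1]
tool_rot: [-3.141, -0.002, -2.973]
force: [-0.0, 0.0, -1.4]
width: 32.6
```

Request:
send_rows([
  {"x": 0, "y": 0, "z": 0, "roll": 0, "claw": 0.9},
  {"x": 0, "y": 0, "z": 0, "roll": 0, "claw": 0.9},
  {"x": 0, "y": 0, "z": 0, "roll": 0, "claw": 0.9},
  {"x": 0, "y": 0, "z": 0, "roll": 0, "claw": 0.9},
  {"x": 0, "y": 0, "z": 0, "roll": 0, "claw": 0.9},
])

```text
clock: 6.6
eef_pos: [413.9, 63.0, 218.3]
tool_rot: [3.141, 0.0, -2.968]
force: [-0.3, -0.5, -1.8]
width: 33.1
```

```bash
python3 - <<'E'
from h import *
s=ctrl.read_state();print(s["eef_pos"],s["force"],s["width"],s["tool_rot"],s["clock"])
im,d=ctrl.get_image("wrist");X=cloud("wrist",d)
m=ctrl.regions_of("wrist","wand")[0]["region"]&(d>0)
c,sz,a,_=rect(m,X,190,260);print(c,sz,a)
# handle surface plane fit (tilt)
q=X[m];q=q[(q[:,2]>215)];A=np.c_[q[:,:2],np.ones(len(q))];print("slope",np.linalg.lstsq(A,q[:,2],rcond=None)[0][:2],np.median(q[:,2]))
t=np.radians(9.8);e=np.array([np.cos(t),np.sin(t)]);q2=q[:,:2]@e;rear=np.percentile(q2,0.5);lat=np.median(q[:,:2]@[-e[1],e[0]])
print("window est",e*(rear+130)+np.array([-e[1],e[0]])*lat)
im,d=ctrl.get_image("top");X=cloud("top",d)
for r in ctrl.regions_of("top","wand")[:2]: 
    m=r["region"]&(d>0);print(r["confidence"],r["uv"],rect(m,X,180,400),np.percentile(X[m],[3,50,97],axis=0).round(0).tolist())
for r in ctrl.place_of("top","wand_window")[:1]: print(r,onplane("top",r["uv"],200))
im2,_=ctrl.get_image("scene");cv2.imwrite("pics/s3.png",np.hstack([im[160:400,180:480],im2[100:340,180:480]]))
E
```

```text
[413.87773979  63.01393888 218.29459173] [-0.31650908 -0.46477644 -1.77274668] 33.13155350820814 [ 3.14120113e+00  1.95458627e-04 -2.96821784e+00] 6.6
[412.2  62.3] [114.3  45.9] 9.0
slope [0.01409031 0.00364157] 232.1802681918826
window est [484.07131435  75.04752026]
0.83 [272.2, 270.5] (array([486.7,  74.6]), array([32.3, 45.7]), 8.6, 298) [[472.0, 54.0, 224.0], [488.0, 77.0, 228.0], [503.0, 96.0, 232.0]]
{'uv': [272.7, 269.5], 'confidence': 0.85} [486.60144952  79.62477073 200.        ]
```

View pics/s3.png

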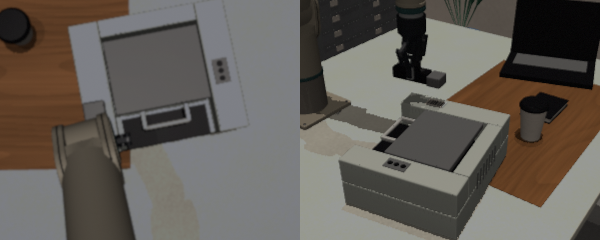

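The picture shows the nose, seen from above at (92,108) in the left half, right over the label, and the wand level in the scene view. The window is about 3 mm off the label's centre, so I hold.

Request:
send_rows([
  {"x": 0, "y": -0.1, "z": 0, "roll": 0, "claw": 0.9},
  {"x": 0, "y": -0.1, "z": 0, "roll": 0, "claw": 0.9},
  {"x": 0, "y": -0.1, "z": 0, "roll": 0, "claw": 0.9},
  {"x": 0, "y": -0.1, "z": 0, "roll": 0, "claw": 0.9},
  {"x": 0, "y": -0.1, "z": 0, "roll": 0, "claw": 0.9},
])

```text
clock: 7.32
eef_pos: [413.7, 60.8, 218.3]
tool_rot: [3.142, 0.0, -2.971]
force: [-0.7, 0.0, -1.5]
width: 33.0
```

Request:
send_rows([
  {"x": 0, "y": 0, "z": 0, "roll": 0, "claw": 0.9},
  {"x": 0, "y": 0, "z": 0, "roll": 0, "claw": 0.9},
  {"x": 0, "y": 0, "z": 0, "roll": 0, "claw": 0.9},
  {"x": 0, "y": 0, "z": 0, "roll": 0, "claw": 0.9},
  {"x": 0, "y": 0, "z": 0, "roll": 0, "claw": 0.9},
])

```text
clock: 7.73
eef_pos: [413.7, 60.8, 218.3]
tool_rot: [3.142, -0.0, -2.97]
force: [-0.3, -0.5, -2.3]
width: 33.4
```

Request:
send_rows([
  {"x": 0, "y": 0, "z": 0, "roll": 0, "claw": 0.9},
  {"x": 0, "y": 0, "z": 0, "roll": 0, "claw": 0.9},
  {"x": 0, "y": 0, "z": 0, "roll": 0, "claw": 0.9},
  {"x": 0, "y": 0, "z": 0, "roll": 0, "claw": 0.9},
  {"x": 0, "y": 0, "z": 0, "roll": 0, "claw": 0.9},
])

```text
clock: 8.15
eef_pos: [413.7, 60.8, 218.3]
tool_rot: [3.142, 0.0, -2.97]
force: [-0.5, 0.5, -0.5]
width: 33.1
```

Request:
send_rows([
  {"x": 0, "y": 0, "z": 0, "roll": 0, "claw": 0.9},
  {"x": 0, "y": 0, "z": 0, "roll": 0, "claw": 0.9},
  {"x": 0, "y": 0, "z": 0, "roll": 0, "claw": 0.9},
  {"x": 0, "y": 0, "z": 0, "roll": 0, "claw": 0.9},
  {"x": 0, "y": 0, "z": 0, "roll": 0, "claw": 0.9},
])

```text
clock: 8.57
eef_pos: [413.7, 60.8, 218.3]
tool_rot: [3.142, 0.0, -2.97]
force: [0.2, 0.3, -1.5]
width: 33.3
```

Request:
send_rows([
  {"x": 0.5, "y": 3, "z": 0, "roll": 0, "claw": 0.9},
  {"x": 1, "y": 7, "z": 0, "roll": 0, "claw": 0.9},
  {"x": 1.2, "y": 11, "z": 0, "roll": 0, "claw": 0.9},
  {"x": 1.2, "y": 15, "z": 0, "roll": 0, "claw": 0.9},
  {"x": 1.2, "y": 19, "z": 0, "roll": 0, "claw": 0.9},
])

```text
clock: 8.98
eef_pos: [425.6, 252.6, 218.3]
tool_rot: [-3.142, 0.0, -2.971]
force: [1.0, -0.2, -1.1]
width: 32.9
```

Request:
send_rows([
  {"x": 0, "y": 3, "z": -2, "roll": 0, "claw": 0.9},
  {"x": 0, "y": 4, "z": -6, "roll": 0, "claw": 0.9},
  {"x": 0, "y": 4, "z": -10, "roll": 0, "claw": 0.9},
  {"x": 0, "y": 4, "z": -13, "roll": 0, "claw": 0.9},
  {"x": 0, "y": 4, "z": -16, "roll": 0, "claw": 0.9},
])

```text
clock: 9.4
eef_pos: [425.1, 291.0, 56.4]
tool_rot: [-3.141, -0.001, -2.969]
force: [-0.0, -0.6, -1.4]
width: 33.2
```

Request:
send_rows([
  {"x": 0, "y": 0, "z": -1.5, "roll": 0, "claw": 0.9},
  {"x": 0, "y": 0, "z": -3, "roll": 0, "claw": 0.9},
  {"x": 0, "y": 0, "z": -3.5, "roll": 0, "claw": 0.9},
  {"x": 0, "y": 0, "z": -3.7, "roll": 0, "claw": 0.9},
  {"x": 0, "y": 0, "z": -3.7, "roll": 0, "claw": 0.9},
])

```text
clock: 9.82
eef_pos: [425.9, 290.9, 21.3]
tool_rot: [3.142, -0.0, -2.97]
force: [0.1, -0.3, -1.2]
width: 33.1
```

Request:
send_rows([
  {"x": 0, "y": 0, "z": -0.1, "roll": 0, "claw": 0.9},
  {"x": 0, "y": 0, "z": -0.2, "roll": 0, "claw": 0.9},
  {"x": 0, "y": 0, "z": -0.2, "roll": 0, "claw": 0.9},
  {"x": 0, "y": 0, "z": -0.2, "roll": 0, "claw": 0.9},
  {"x": 0, "y": 0, "z": -0.2, "roll": 0, "claw": 0.9},
])

```text
clock: 10.23
eef_pos: [426.0, 291.0, 19.8]
tool_rot: [3.141, 0.001, -2.97]
force: [0.4, -0.3, -1.7]
width: 32.6
```

Request:
send_rows([
  {"x": 0, "y": 0, "z": -0.1, "roll": 0, "claw": 0.9},
  {"x": 0, "y": 0, "z": -0.1, "roll": 0, "claw": 0.9},
  {"x": 0, "y": 0, "z": -0.1, "roll": 0, "claw": 0.9},
])

```text
clock: 10.48
eef_pos: [426.0, 291.0, 19.5]
tool_rot: [3.141, 0.001, -2.97]
force: [-1.9, -0.8, 9.8]
width: 32.9
```

Contact with the desk. Opening and retreating upward.

Request:
send_rows([
  {"x": 0, "y": 0, "z": 0, "roll": 0, "claw": 0.5},
  {"x": 0, "y": 0, "z": 0, "roll": 0, "claw": 0.2},
  {"x": 0, "y": 0, "z": 0, "roll": 0, "claw": 0},
  {"x": 0, "y": 0, "z": 0, "roll": 0, "claw": 0},
  {"x": 0, "y": 0, "z": 0, "roll": 0, "claw": 0},
])

```text
clock: 10.9
eef_pos: [425.7, 290.8, 18.2]
tool_rot: [-3.142, -0.0, -2.97]
force: [0.1, 0.0, -0.2]
width: 85.7
```

Request:
send_rows([
  {"x": 0, "y": 0, "z": 0, "roll": 0, "claw": 0},
  {"x": 0, "y": 0, "z": 3, "roll": 0, "claw": 0},
  {"x": 0, "y": 0, "z": 7, "roll": 0, "claw": 0},
  {"x": 0, "y": 0, "z": 11, "roll": 0, "claw": 0},
  {"x": 0, "y": 0, "z": 15, "roll": 0, "claw": 0},
])

```text
clock: 11.32
eef_pos: [425.2, 290.4, 169.7]
tool_rot: [-3.141, -0.001, -2.97]
force: [0.9, 0.7, -1.0]
width: 85.7
```

Request:
send_rows([
  {"x": 0, "y": 0, "z": 4, "roll": 0, "claw": 0},
  {"x": 0, "y": 0, "z": 7.5, "roll": 0, "claw": 0},
  {"x": 0, "y": 0, "z": 7.5, "roll": 0, "claw": 0},
])

```text
clock: 11.57
eef_pos: [429.0, 293.2, 250.1]
tool_rot: [3.136, 0.012, -2.971]
force: [0.8, 0.4, -0.1]
width: 85.5
```

```bash
python3 - <<'E'
from h import *
ctrl.get_image("top")
s=ctrl.read_state();print(s["eef_pos"],s["width"],s["clock"],s["qpos"].round(2))
im,d=ctrl.get_image("wrist");X=cloud("wrist",d)
m=ctrl.regions_of("wrist","wand")[0]["region"]&(d>0)
q=X[m];q=q[(q[:,2]>20)];print(rect(m,X,20,60),np.percentile(q[:,2],[5,50,95]))
A=np.c_[q[:,:2],np.ones(len(q))];print("slope",np.linalg.lstsq(A,q[:,2],rcond=None)[0][:2])
cv2.imwrite("pics/w4.png",im)
im,d=ctrl.get_image("top");X=cloud("top",d);K=cal("top")
for n in("cover","printer"):
    m=ctrl.regions_of("top",n)[0]["region"]&(d>0);print(n,rect(m,X,128,150))
r=ctrl.place_of("top","cover_bar")[0];print(r,onplane("top",r["uv"],132))
cv2.imwrite("pics/t4.png",cv2.resize(im[230:330,260:440],None,fx=4,fy=4))
E
```

```text
[427.68802303 292.23430666 247.16289427] 85.46127322022531 11.6167 [-0.59  0.43 -0.09  1.88  0.05  0.82  1.04]
(array([439.3, 291. ]), array([148.7,  45.5]), 8.9, 5535) [25.88267153 30.56377216 32.40719867]
slope [-0.0343467 -0.0062997]
cover (array([558.1, -64.9]), array([215.1, 218.2]), 10.3, 7482)
printer (array([565.6, -63.5]), array([299.8, 360.5]), 10.3, 16340)
{'uv': [349.5, 288.6], 'confidence': 0.97} [444.63473329 -88.02226857 132.        ]
```

View pics/w4.png

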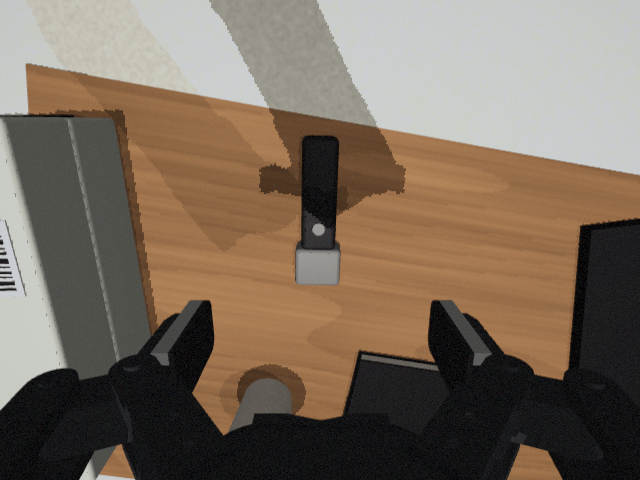

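The wand lies flat with its handle at (319,190), let go. Next the bar: turn by -90° and move above it with the jaws part-closed.

Request:
send_rows([
  {"x": 0.3, "y": -2.8, "z": 0, "roll": -7, "claw": 0.6},
  {"x": 0.6, "y": -5.6, "z": 0, "roll": -14, "claw": 0.6},
  {"x": 0.9, "y": -8.4, "z": 0, "roll": -21, "claw": 0.6},
  {"x": 1.2, "y": -11.2, "z": 0, "roll": -28, "claw": 0.6},
  {"x": 1.5, "y": -14, "z": 0, "roll": -35, "claw": 0.6},
])

```text
clock: 12.33
eef_pos: [440.2, 149.4, 242.3]
tool_rot: [-3.14, -0.001, 2.696]
force: [-0.1, 0.1, 0.1]
width: 34.2
```

Request:
send_rows([
  {"x": 0.3, "y": -2.8, "z": 0, "roll": -7, "claw": 0.6},
  {"x": 0.6, "y": -5.6, "z": 0, "roll": -14, "claw": 0.6},
  {"x": 0.9, "y": -8.4, "z": 0, "roll": -21, "claw": 0.6},
  {"x": 1.2, "y": -11.2, "z": 0, "roll": -28, "claw": 0.6},
  {"x": 1.5, "y": -14, "z": 0, "roll": -35, "claw": 0.6},
])

```text
clock: 12.75
eef_pos: [455.2, 9.5, 242.4]
tool_rot: [-3.14, -0.001, 2.085]
force: [1.2, -0.3, 0.0]
width: 34.3
```

Request:
send_rows([
  {"x": 0, "y": -2.8, "z": 0, "roll": -7, "claw": 0.6},
  {"x": 0, "y": -5.6, "z": 0, "roll": -14, "claw": 0.6},
  {"x": 0, "y": -8.4, "z": 0, "roll": -19.5, "claw": 0.6},
  {"x": 0, "y": -9.4, "z": 0, "roll": -19.5, "claw": 0.6},
  {"x": 0, "y": -9.4, "z": 0, "roll": -19.5, "claw": 0.6},
])

```text
clock: 13.17
eef_pos: [455.1, -85.9, 242.6]
tool_rot: [-3.14, 0.001, 1.747]
force: [-0.8, 0.3, 0.2]
width: 34.1
```

```bash
python3 - <<'E'
from h import *
for i in range(3): ctrl.get_image("top")
s=ctrl.read_state();print(s["eef_pos"],s["tool_rot"],s["width"],s["clock"],s["qpos"].round(2))
im,d=ctrl.get_image("wrist");X=cloud("wrist",d);cv2.imwrite("pics/w5.png",im)
for n in("cover_bar","cover_hinge"):
    for r in ctrl.place_of("wrist",n)[:1]: print(n,r,onplane("wrist",r["uv"],132).round(1))
# bar points: height 125..142 in front of cover edge, in printer frame
t=np.radians(10.3);R=np.array([[np.cos(t),np.sin(t)],[-np.sin(t),np.cos(t)]])
L=(X[...,:2]-[565.6,-63.5])@R.T
m=(d>0)&(L[...,0]>-135)&(L[...,0]<-72)&(abs(L[...,1])<60)&(X[...,2]>126)&(X[...,2]<146)
q=L[m&(abs(L[...,1])<40)];print("bar x",np.percentile(q[:,0],[2,50,98]),"z",np.percentile(X[m&(abs(L[...,1])<40)][:,2],[5,95]),len(q))
q=L[m&(L[...,0]<-85)];print("bar y",q[:,1].min(),q[:,1].max())
E
```

```text
[455.53302987 -81.52380518 242.73960788] [-3.14041006e+00 -1.42019429e-03  1.75355775e+00] 34.140724049828485 13.3167 [-0.16  0.38  0.38  2.02 -0.2   0.77  0.52]
cover_bar {'uv': [322.6, 237.3], 'confidence': 0.78} [458.3 -81.3 132. ]
cover_hinge {'uv': [625.8, 239.8], 'confidence': 0.82} [664.2 -45.5 132. ]
bar x [-114.80647112 -110.01720659 -105.37751605] z [133.17438874 137.23444474] 1621
bar y -54.60514886432612 54.719255417273125
```

View pics/w5.png

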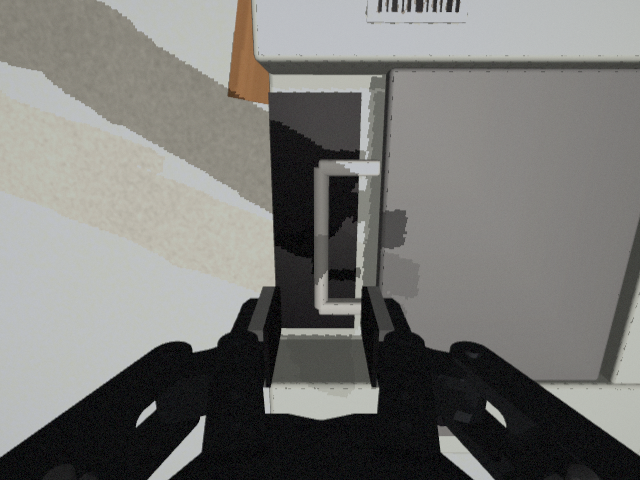

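The bar runs at column 322, rows 165 to 308, and its fitted centre is (457,-83). The open jaws straddle that column.

Request:
send_rows([
  {"x": 0.2, "y": -0.2, "z": -3, "roll": 0, "claw": 0.6},
  {"x": 0.2, "y": -0.2, "z": -6.5, "roll": 0, "claw": 0.6},
  {"x": 0.2, "y": -0.2, "z": -9, "roll": 0, "claw": 0.6},
  {"x": 0.2, "y": -0.2, "z": -10.5, "roll": 0, "claw": 0.6},
  {"x": 0.2, "y": -0.2, "z": -11.5, "roll": 0, "claw": 0.6},
])

```text
clock: 13.88
eef_pos: [456.8, -83.8, 126.4]
tool_rot: [-3.139, -0.001, 1.753]
force: [0.4, -0.1, -0.3]
width: 34.4
```

Request:
send_rows([
  {"x": 0, "y": 0, "z": -0.3, "roll": 0, "claw": 0.6},
  {"x": 0, "y": 0, "z": -0.3, "roll": 0, "claw": 0.6},
  {"x": 0, "y": 0, "z": -0.3, "roll": 0, "claw": 0.7},
  {"x": 0, "y": 0, "z": -0.3, "roll": 0, "claw": 0.8},
  {"x": 0, "y": 0, "z": -0.3, "roll": 0, "claw": 1},
])

```text
clock: 14.3
eef_pos: [456.3, -85.4, 125.9]
tool_rot: [-3.139, -0.001, 1.751]
force: [-0.9, 1.7, 6.0]
width: 8.2
```

Request:
send_rows([
  {"x": 0, "y": 0, "z": 0, "roll": 0, "claw": 1},
  {"x": 0, "y": 0, "z": 0, "roll": 0, "claw": 1},
  {"x": 0, "y": 0, "z": 0, "roll": 0, "claw": 1},
  {"x": 0, "y": 0, "z": 0, "roll": 0, "claw": 1},
])

```text
clock: 14.63
eef_pos: [456.4, -85.3, 125.7]
tool_rot: [-3.14, -0.001, 1.75]
force: [-5.0, -0.9, 5.1]
width: 8.0
```

Request:
send_rows([
  {"x": 0.07, "y": 0.01, "z": 1.7, "roll": 0, "claw": 1},
  {"x": 0.26, "y": 0.05, "z": 3.35, "roll": 0, "claw": 1},
  {"x": 0.6, "y": 0.1, "z": 5, "roll": 0, "claw": 1},
  {"x": 1.05, "y": 0.2, "z": 6.6, "roll": 0, "claw": 1},
  {"x": 1.65, "y": 0.3, "z": 8.2, "roll": 0, "claw": 1},
])

```text
clock: 15.05
eef_pos: [471.7, -82.6, 207.6]
tool_rot: [-3.137, -0.001, 1.75]
force: [-4.2, -1.9, -1.5]
width: 7.7
```

```bash
python3 - <<'E'
from h import *
s=ctrl.read_state();print(s["eef_pos"],s["force"],s["width"],s["clock"])
im,d=ctrl.get_image("scene");X=cloud("scene",d);cv2.imwrite("pics/s6.png",im[100:400,120:520])
t=np.radians(10.3);e=np.array([np.cos(t),np.sin(t)])
for r in ctrl.regions_of("scene","cover")[:1]:
    q=X[r["region"]&(d>0)];h=(q[:,:2]-[664,-45.5])@e
    k=(h<-30)&(h>-160);p=np.polyfit(h[k],q[k,2],1);print(r["confidence"],"theta",np.arctan(-p[0]))
E
```

```text
[471.71212823 -82.58033438 207.62629772] [-4.16461914 -1.91762516 -1.45195721] 7.658896461246052 15.05
0.62 theta 0.39034750178750577
```

View pics/s6.png

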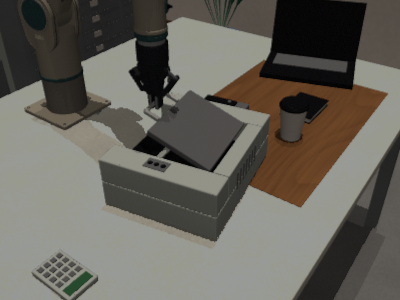

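The picture shows the cover raised about 0.39 rad with the gripper on the bar at (155,105), as planned.

Request:
send_rows([
  {"x": 0.7, "y": 0.13, "z": 1.52, "roll": 0, "claw": 1},
  {"x": 1.53, "y": 0.28, "z": 2.97, "roll": 0, "claw": 1},
  {"x": 2.46, "y": 0.45, "z": 4.36, "roll": 0, "claw": 1},
  {"x": 3.49, "y": 0.64, "z": 5.67, "roll": 0, "claw": 1},
  {"x": 4.63, "y": 0.84, "z": 6.88, "roll": 0, "claw": 1},
])

```text
clock: 15.57
eef_pos: [515.4, -74.6, 276.5]
tool_rot: [-3.131, -0.002, 1.75]
force: [-11.4, -2.5, 7.2]
width: 8.0
```

```bash
cat >> h.py <<'E'
def theta():
    s=ctrl.read_state();print(s["eef_pos"].round(1),s["force"].round(1),round(s["width"],1),s["clock"])
    t=np.radians(10.3);e=np.array([np.cos(t),np.sin(t)]);H=np.array([664,-45.5])
    h=(s["eef_pos"][:2]-H)@e;print("theta kin",np.arctan2(s["eef_pos"][2]+6.8-132,-h),"r",np.hypot(s["eef_pos"][2]+6.8-132,h))
    im,d=ctrl.get_image("scene");X=cloud("scene",d)
    for r in ctrl.regions_of("scene","cover")[:1]:
        q=X[r["region"]&(d>0)];h=(q[:,:2]-H)@e;A=np.c_[h,q[:,2]];A=A[(A[:,1]>145)&(h<-10)]
        vx,vy,_,_=cv2.fitLine(A.astype(np.float32),cv2.DIST_HUBER,0,.01,.01).ravel();print(r["confidence"],"theta img",abs(np.arctan2(vy,vx)),np.pi-abs(np.arctan2(vy,vx)))
    return im
E
python3 - <<'E'
from h import *
theta()
E
```

```text
[515.4 -74.6 276.5] [-11.4  -2.5   7.2] 8.0 15.5667
theta kin 0.7850439750982455 r 214.10382998886843
0.59 theta img 0.7706877 2.370905
```

Request:
send_rows([
  {"x": 0.89, "y": 0.16, "z": 0.9, "roll": 0, "claw": 1},
  {"x": 1.82, "y": 0.33, "z": 1.73, "roll": 0, "claw": 1},
  {"x": 2.8, "y": 0.51, "z": 2.52, "roll": 0, "claw": 1},
  {"x": 3.47, "y": 0.63, "z": 3, "roll": 0, "claw": 1},
  {"x": 3.64, "y": 0.66, "z": 3.1, "roll": 0, "claw": 1},
])

```text
clock: 16.08
eef_pos: [555.1, -67.3, 309.9]
tool_rot: [-3.139, -0.002, 1.751]
force: [-11.4, 0.4, 18.6]
width: 7.7
```

```bash
python3 - <<'E'
from h import *
theta()
E
```

```text
[555.1 -67.3 309.9] [-11.4   0.4  18.6] 7.7 16.0833
theta kin 1.0295790884303027 r 215.51529151771942
0.64 theta img 1.0153509 2.1262417
```

Request:
send_rows([
  {"x": 0, "y": 0, "z": 0, "roll": 0, "claw": 1},
  {"x": 0, "y": 0, "z": 0, "roll": 0, "claw": 1},
  {"x": 0, "y": 0, "z": 0, "roll": 0, "claw": 1},
])

```text
clock: 16.43
eef_pos: [554.3, -67.5, 309.4]
tool_rot: [-3.138, -0.002, 1.75]
force: [-11.9, -0.2, 16.7]
width: 7.5
```

```bash
python3 - <<'E'
from h import *
im=theta();w,_=ctrl.get_image("wrist")
cv2.imwrite("pics/s7.png",np.hstack([cv2.resize(im[130:280,220:370],(400,400),interpolation=cv2.INTER_CUBIC),cv2.resize(w,(400,300))[:, :].copy() if 0 else cv2.copyMakeBorder(cv2.resize(w,(400,300)),0,100,0,0,cv2.BORDER_CONSTANT)]))
E
```

```text
[554.3 -67.5 309.4] [-11.9  -0.2  16.7] 7.5 16.4333
theta kin 1.0250287104072027 r 215.50938319760726
0.91 theta img 1.0108849 2.1307077
```

View pics/s7.png

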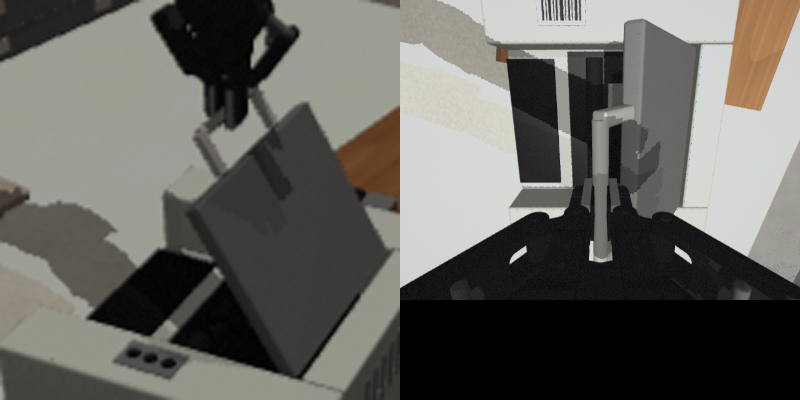

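The picture shows the fingers pinching the bar with the cover at about 1.01 rad, and nothing else touching. Easing back to about 0.82 rad.

Request:
send_rows([
  {"x": -0.87, "y": -0.16, "z": -0.56, "roll": 0, "claw": 1},
  {"x": -1.71, "y": -0.31, "z": -1.17, "roll": 0, "claw": 1},
  {"x": -2.53, "y": -0.46, "z": -1.82, "roll": 0, "claw": 1},
  {"x": -3.0, "y": -0.55, "z": -2.22, "roll": 0, "claw": 1},
  {"x": -3.3, "y": -0.6, "z": -2.5, "roll": 0, "claw": 1},
])

```text
clock: 17.0
eef_pos: [521.2, -73.5, 283.0]
tool_rot: [-3.139, -0.002, 1.75]
force: [-8.9, -0.5, 10.2]
width: 7.4
```

Request:
send_rows([
  {"x": 0, "y": 0, "z": 0, "roll": 0, "claw": 1},
  {"x": 0, "y": 0, "z": 0, "roll": 0, "claw": 1},
  {"x": 0, "y": 0, "z": 0, "roll": 0, "claw": 1},
  {"x": 0, "y": 0, "z": 0, "roll": 0, "claw": 1},
  {"x": 0, "y": 0, "z": 0, "roll": 0, "claw": 1},
])

```text
clock: 17.42
eef_pos: [521.1, -73.5, 283.0]
tool_rot: [-3.137, -0.002, 1.75]
force: [-10.7, -0.3, 10.2]
width: 7.7
```

```bash
python3 - <<'E'
from h import *
theta();im=theta();im2,d=ctrl.get_image("top");X=cloud("top",d)
m=ctrl.regions_of("top","wand")[0]["region"]&(d>0);print("wand",rect(m,X,20,60),np.percentile(X[m][:,2],[50,95]))
for n in("cup","notebook","calculator"):
    m=ctrl.regions_of("top",n)[0]["region"]&(d>0);print(n,np.median(X[m],0).round())
cv2.imwrite("pics/s8.png",im[100:400,120:520])
E
```

```text
[521.1 -73.5 283. ] [-10.7  -0.3  10.2] 7.7 17.4167
theta kin 0.825611389189974 r 214.66257252880615
0.86 theta img 0.80841726 2.3331754
[521.2 -73.5 283. ] [-10.1  -1.1  11. ] 7.6 17.5167
theta kin 0.8256456618558626 r 214.6381234955575
0.94 theta img 0.80996346 2.3316293
wand (array([442.7, 293.5]), array([148.3,  44.8]), 7.9, 948) [31.49519016 37.3826956 ]
cup [685. 268. 119.]
notebook [658. 441.  20.]
calculator [ 544. -471.   14.]
```

View pics/s8.png

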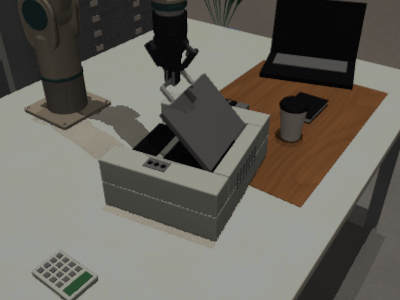

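The cover is held at about 0.81 rad, with the gripper on the bar at (170,80). The bystanders have not moved and the arm is still, so I'm handing in.

```bash
python3 -c "
from cell import ctrl
print(ctrl.finish_job())"
```

```text
the job is handed in; nothing more can be done
None
```

I did every step in order and handed the job in while holding the cover by its bar just below its balance point. The hand-in gives no verdict.

- **Scan:** I held the wand level and still for about 2 s. Its window was roughly 3 mm sideways of the label's centre and about 58 mm above it.
- **Wand put down:** I laid it back on the desk and let go. The last check shows it at rest and within about 2 mm of where it started. Tilt estimates taken just after release were about 0.03 rad.
- **Cover:** I raised it to about 1.01–1.03 rad and held it there for about 0.3 s. I then eased it back to 0.81 rad by the camera and 0.83 rad by the arm's own position.
- **Bystanders:** the cup, notebook and calculator show no movement beyond 2 mm of measurement noise.

**Disagreements:**
- At the bar the arm felt a steady outward push of 15–22 N. The bar's distance from the hinge, worked out from the arm position, read about 4–5 mm too long. The bar may have shifted slightly in the fingers. The pictures showed nothing but the fingers touching the bar.
- My first wrist measurement of the wand was taken while the arm was still settling and was about 10 mm off, so I repeated it.

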